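Hold a sight-glass cell in the test beam with the lamp button weighted down

ROBOT

A 7-joint arm with a two-finger parallel gripper is mounted at the origin on the work surface. World frame = base frame: x ahead of the robot, y to its left, z up, the work surface at z = 0. Lengths are in m, angles in rad, forces in N, time in s.
With the tool pointing down it reaches from about 0.425 to 0.8 m from the base axis. Payload 8.3 kg.
Tool frame: the origin (TCP) lies midway between the tips of the shut fingers; the grasp point (between the pads) lies 19 mm behind it (r.grip_point_offset is the distance from the TCP to the grasp point, in m); z points along the fingers, y is the line along which they close (so a half turn about z gives the same grasp; the last joint's range is limited). The gripper opens to 85 mm and grips with 20 to 120 N. Pads are 22 mm wide; open, the fingers measure 114 mm over their backs; the gripper's body (76 mm by 85 mm) begins 54 mm behind the grasp point. The pads swing forward as they close: fully open they stand 13 mm farther back than shut.
Start: joints at [1.072, 0.383, 0.016, 1.37, -0.006, 1.388, -0.046], TCP at [0.264, -0.567, 0.231] pointing down, gripper open.
Joint ranges: [-2.95, 2.95], [-0.25, 2.06], [-1.52, 1.56], [0.18, 2.33], [-1.44, 4.58], [0.02, 2.06], [-3.01, 3.01]. Speed limits (rad/s): [2.39, 2.39, 3.01, 3.01, 3.14, 3.14, 3.14].

INTERFACE

Orientations are given as a unit quaternion [w, x, y, z].
In Python, from cell import get_obs, cams, r gives the robot as it stands.
- The arm moves only by the tool send_rows, never from a script. Its argument "rows" is a list that holds one entry, the list of rows, each a list of 6 numbers: the shift along the tool's x, y, z in mm, then the turn, a rotation vector about the tool's x, y, z in rad. A call has 1 to 20 rows; each row shifts and turns the commanded pose from where the row before left it, along the tool's axes as they then stand; what a row does not reach is not made up. A row lasts 1/12 s, in which the tool goes at most 41.7 mm and 7.16 degrees, less where a joint would pass 70% of its speed; a pose out of reach is approached as far as the arm can. A call with a gripper value outside its range is refused whole. "claw" is the opening, from 0 (shut) to 1 (fully open), set as the call begins (left out, the last holds). The fingers move at their own pace and stop on an object; "squeeze" is the grip in N (left out, the last holds). Time passes only in rows, so rows that do not move let the fingers close. It gives the time, the measured TCP pose, the force, the opening and the grip force at its end, in the units of the state.
- get_obs(): the state, without advancing time (a new reading comes with each control period).
- cams.capture(name): name is "side" or "top" or "wrist"; returns a dict with "img" (400x640x3 uint8, blue, green, red), "mtx" (3x3 intrinsics, pixels), "pose" (4x4, takes a point from camera to world coordinates). Camera axes: x right, y up, looking along -z (the intrinsics and any distortion apply to the point x, -y, -z); pixel columns grow to the right and rows downward; lengths in m; the calibration is good to about 2 mm. A picture is of the moment at which its call begins. There is no depth.
- r.sign_off(): hands the job in; it is judged then, once.
Trained networks look in the newest picture that a camera, given by its name, has taken for a name from the list of things; names that differ only in an ending like _2 or _b are one class to them, and where a whole thing is asked for, a point or a joint stands for the part that bears it (a point fixed in the world has none). Each returns a list of dicts, best first, with "confidence" (0 to 1); they miss things now and then, are a little off and sometimes report something else, mostly with a low value. They report only what shows in the picture. A call takes as long as a camera call. They do not tell look-alikes from the thing itself.
- cams.spot_in(camera, label): "position" ([x, y, z] in m, in world coordinates, good to about 4 mm: the middle of the surface that is visible of it).
- cams.masks_of(camera, label): "mask" (400x640 bool, what is visible of it).
- cams.tip_of(camera, label): "position" ([x, y, z] in m, in world coordinates, good to about 4 mm: a listed point, or the origin of a listed thing).
The state is a dict: "clock": time; "q": joint angles; "qvel": joint speeds; "joint_torque": joint torques, N m; "position": TCP position; "tcp_rot": TCP orientation; "contact_force": force on the tool from outside, world axes, zero at the start; "torque": the same for the moment, N m; "grip_width": finger opening in m; "finger_force": force on a finger pad.
Only numpy, scipy, OpenCV 4.12 (cv2) and the standard library are available. Lean on these libraries where they do the work, as an engineer would, in place of code of your own. Each camera call takes 0.05 s, during which the arm holds its last target. There are 200 camera calls.

TASK

Check the glass sight cell for haze in the lamp rig. The lamp lights only while the dome button is down, so first balance the steel weight level on the middle of the dome and let go, so that it keeps the button down; then pick up the cell by its two frosted cheeks only, fingers never on the clear glass or stopper, and hold it upright in the middle of the beam between lamp and sensor, clear windows square to the beam. Finish while holding it there, steady and touching nothing else, and leave the other things on the bench where they are.

Things in the scene. Friction and masses are not known exactly. Their poses are not given: they have to be found in the camera images.
- weight_center (a point): Centre, half-way up, of the loose bare-steel weight (0.45 kg, 50 mm tall overall): a square slab 56 x 56 x 20 mm with an upright grip bar on top, 50 mm long along x, 16 mm thick along y, 30 mm tall (20 to 50 mm above the underside). The flat underside is 25 mm below this point; z is up. Grip the bar across y.
- dome_top (a point): Top point of the white dome button (moves down with it). The dome is part of a ball of 45 mm radius, 72 mm across where it leaves the fixed grey switch box (95 x 95 mm, 50 mm tall), and stands 18 mm above the box: its top is 68 mm above the bench when up, 62 mm when fully down.
- button (a joint): How far the dome button is pressed, m: 0 up, 0.006 fully down. A spring pushes it back up; about 2.1 N holds it fully down, so the weight alone does it when it rests on the dome.
- cell_center (a point): Centre, half-way up, of the loose sight cell (0.09 kg, stands upright at the start, 70 mm tall plus black stopper 16 x 14 x 6 mm on top). Clear glass block 32 mm along x, 24 mm along y, clear windows facing +x and -x. On each y side a frosted white cheek plate, 26 mm wide along x, 6 mm thick, 70 mm tall: 36 mm over both cheeks, to be gripped along y. z is up.
- beam_mid (a point): Middle of the beam of the fixed lamp rig: base 90 x 250 x 16 mm, dark round lamp barrel (40 mm across) on a post at its +y end, white sensor tower (44 x 55 mm) at its -y end. The beam runs level along this point's y, 110 mm above the bench, 10 mm wide; lens and sensor faces are 50 mm either side of this point, both ends are under 132 mm tall, the gap is open above. x is across the beam, z up.
- capacitor: Bystander, leave alone: upright aluminium can, 42 mm across, 55 mm tall with two small brass tabs to 64 mm; origin at its underside.
- collar: Bystander, leave alone: brass ring 38 mm across, 12 mm tall; origin at its underside.
- screwdriver: Bystander, leave alone: screwdriver lying on the bench; origin below its middle, x along it to the tip.
- spraycan: Bystander, leave alone: white can 60 mm across, 150 mm tall; origin at its underside.
Mind the look-alikes: they are no part of the job. Leave any red look-alike of the part that bears cell_center alone. What is shaped like the part that bears weight_center but blue or green is not meant.

How it is judged:
On the way, in this order (a step that is already met when the one before it is completed fails the run):
1. the weight is balanced on the dome, let go, and keeps the button down (value of joint button above 0.0045 m and contact force between weight and button above 1 N and angle between weight_center's own z axis and vertical below 0.3 rad and contact force between the fingers and weight below 0.05 N and horizontal distance between weight_center and dome_top below 0.02 m), for 0.4 s.
2. the cell is lifted off the bench by its two frosted cheeks (contact force between the fingers and cell_c1 above 0.5 N and contact force between the fingers and cell_c2 above 0.5 N and height (world z) of cell_center above 0.06 m), for 0.2 s.
At the end, for the whole second after the job is handed in: Weight balanced untouched on the dome (20 mm, 0.3 rad), button over 4.5 mm down; fingers on both cheeks; cell centre within 7 mm of the beam sideways, 12 mm in height, 25 mm of mid-gap; windows square within 0.17 rad, upright within 0.15 rad, still, clear of the rig (all of step 1 and contact force between the fingers and cell_c1 above 0.5 N and contact force between the fingers and cell_c2 above 0.5 N and x of cell_center in the frame of beam_mid between -0.007 and 0.007 m and y of cell_center in the frame of beam_mid between -0.025 and 0.025 m and z of cell_center in the frame of beam_mid between -0.012 and 0.012 m and angle between the x axis of cell_center and the y axis of beam_mid, either way round below 0.17 rad and angle between cell_center's own z axis and vertical below 0.15 rad and contact force between cell and rig below 0.05 N and linear speed of cell below 0.02 m/s); the arm keeps its last pose, push and grip.
It fails at once if the fingers press on the clear glass or the stopper (contact force between the fingers and cell_c0 above 1 N or contact force between the fingers and cell_c3 above 1 N).
It fails at once if the cell is tipped (angle between cell_center's own z axis and vertical above 0.7 rad).
It fails at once if a bystander is disturbed (distance of any of capacitor, collar, screwdriver, spraycan from where it was at the start of the episode above 0.03 m).
It also fails if it takes over 69 s, if anything falls off the work surface, if the arm or the gripper's body presses on something with over 40 N, if the wrist force passes 120 N, or if a joint passes its speed limit or range.

## Working session

There is one attempt and no reset: what is moved stays moved. The work goes in short steps, Python scripts to look and compute and a tool call to move; the robot and the scene stay as the last step left them, time stands still between calls to the robot, and variables do not carry over. Pictures are saved under pics/ and viewed, at most 10 in all, crops included, and the job is handed in when it is done.

Besides the shell and the picture viewer there is one more tool, called after "Emit:" as name(argument=value, ...) on one line, values as JSON. send_rows: Moves the arm, as the interface text tells. Its arguments: {"type":"object","properties":{"rows":{"type":"array","items":{"type":"array","items":{"type":"array","items":{"type":"number"}}}},"claw":{"type":"number"},"squeeze":{"type":"number"}},"required":["rows"]}

```bash
mkdir -p pics; ls
python3 - <<'E'
from cell import get_obs,cams,r
import cv2,numpy as np
o=get_obs();print(o['clock'],o['position'],o['tcp_rot'],o['grip_width'],r.grip_point_offset)
for c in ("side","top"):
    d=cams.capture(c);cv2.imwrite(f"pics/{c}0.png",d['img']);print(c,d['pose'].round(3).tolist())
    for l in ["weight_center","dome_top","cell_center","beam_mid","capacitor","collar","screwdriver","spraycan"]:
        print(l,[(np.round(x['position'],3).tolist(),round(x['confidence'],2)) for x in cams.tip_of(c,l)])
E
```

```text
pics
0.0 [ 0.26365155 -0.56612724  0.23028045] [-9.38705682e-04  9.76345511e-01  2.16214039e-01 -2.27744017e-04] 0.08554686277229859 0.0187
side [[-0.991, 0.092, -0.095, 0.408], [-0.13, -0.551, 0.824, 0.994], [0.023, 0.829, 0.558, 0.753], [0.0, 0.0, 0.0, 1.0]]
weight_center [([0.325, 0.134, 0.024], 0.82), ([0.37, -0.116, 0.025], 0.71)]
dome_top [([0.542, 0.296, 0.068], 0.65)]
cell_center [([0.414, -0.261, 0.039], 0.93), ([0.488, -0.267, 0.039], 0.55)]
beam_mid [([0.631, -0.038, 0.115], 0.79)]
capacitor [([0.432, 0.179, -0.0], 0.78)]
collar [([0.486, -0.155, 0.001], 0.46)]
screwdriver [([0.674, -0.324, 0.003], 0.67), ([0.63, -0.037, 0.115], 0.54)]
spraycan [([0.71, 0.25, 0.001], 0.85)]
top [[0.003, 0.987, -0.162, 0.363], [-1.0, 0.003, -0.004, 0.013], [-0.004, 0.162, 0.987, 1.09], [0.0, 0.0, 0.0, 1.0]]
weight_center [([0.37, -0.116, 0.025], 0.98), ([0.319, 0.134, 0.026], 0.85), ([0.426, 0.003, 0.027], 0.81)]
dome_top [([0.543, 0.296, 0.064], 0.94)]
cell_center [([0.416, -0.266, 0.038], 0.89), ([0.485, -0.271, 0.035], 0.86), ([0.424, 0.004, 0.028], 0.68), ([0.67, -0.323, 0.0], 0.23)]
beam_mid [([0.629, -0.043, 0.111], 0.94)]
capacitor [([0.434, 0.18, 0.004], 0.69)]
collar [([0.487, -0.154, -0.002], 0.65)]
screwdriver [([0.672, -0.319, 0.001], 0.63)]
spraycan [([0.71, 0.251, 0.005], 0.64)]
```

View pics/top0.png

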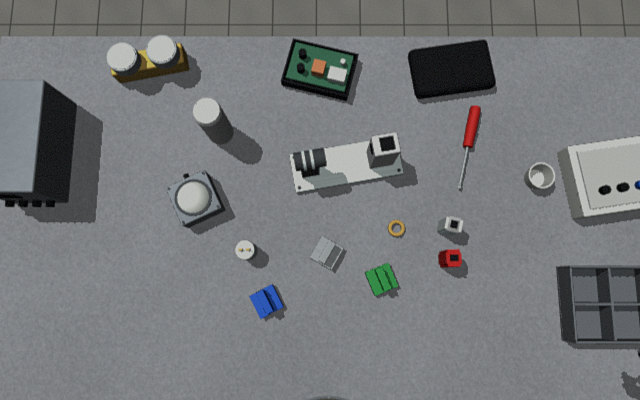

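View pics/side0.png

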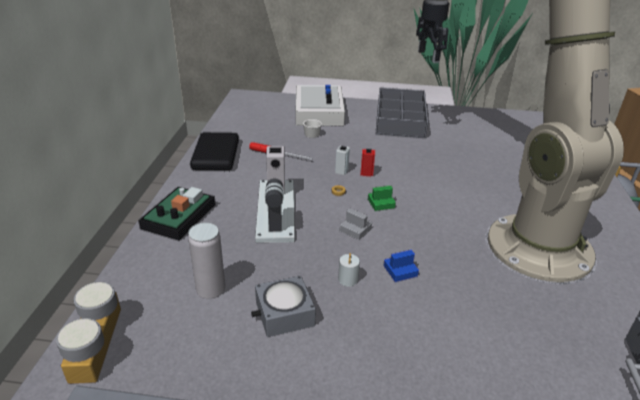

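Candidates in the top picture:
- Weight: bare steel at (327,253) is my choice. Blue at (267,302) and green at (382,280) are look-alikes.
- Cell: white at (453,225) is my choice. Red at (451,258) is a look-alike.

The dome is at (193,198). The rig's lamp is at (310,160) and its sensor at (385,150).

Next I'll fit the yaws to the masks and check the choice in a close crop.

```bash
cat > h.py <<'E'
from cell import get_obs,cams,r
import cv2,numpy as np
from scipy.optimize import minimize
def proj(P,d):
    T=np.linalg.inv(d['pose']);p=(T[:3,:3]@np.asarray(P,float).T).T+T[:3,3]
    u=(d['mtx']@(p*[1,-1,-1]).T).T
    return u[:,:2]/u[:,2:]
def box(cx,cy,sx,sy,z0,z1):
    return np.array([[cx+a*sx/2,cy+b*sy/2,z] for a in(-1,1) for b in(-1,1) for z in(z0,z1)])
# z above underside
M={'weight':[box(0,0,.056,.056,0,.02),box(0,0,.05,.016,.02,.05)],
   'cell':[box(0,0,.032,.024,0,.07),box(0,0,.026,.036,0,.07),box(0,0,.016,.014,.07,.076)]}
def world(b,p,z=0):
    c,s=np.cos(p[2]),np.sin(p[2]);return b@np.array([[c,s,0],[-s,c,0],[0,0,1]])+[p[0],p[1],z]
S=8
def sil(m,p,d,z=0):
    im=np.zeros((400,640),np.uint8)
    for b in M[m]:
        q=cv2.convexHull(np.round(proj(world(b,p,z),d)*16).astype(np.int32))
        cv2.fillConvexPoly(im,q,255,cv2.LINE_AA,4)
    return im/255.
def fit(m,p0,views,z=0,yaws=np.arange(0,np.pi,np.pi/12)):
    def cost(p): return sum(np.abs(sil(m,p,d,z)-k).sum()/k.sum() for d,k in views)
    best=None
    for y in yaws:
        x0=np.array([p0[0],p0[1],y])
        s=minimize(cost,x0,method='Nelder-Mead',options=dict(initial_simplex=x0+np.vstack([np.zeros(3),np.diag([.006,.006,.15])]),xatol=1e-4,fatol=1e-4))
        if best is None or s.fun<best.fun: best=s
    return best.x,best.fun
def getmask(cam,label,P,d):
    u,v=proj([P],d)[0]
    ms=[x for x in cams.masks_of(cam,label)]
    f=lambda x:np.hypot(*(np.argwhere(x['mask']).mean(0)[::-1]-[u,v]))
    return min(ms,key=f)['mask'] if ms else None
E
cat > a.py <<'E'
from h import *
ds={c:cams.capture(c) for c in("top","side")}
T=ds['top']['img']
for m,l,p in [('weight','weight_center',(.426,.003)),('cell','cell_center',(.485,-.27))]:
    V=[]
    for c in ds:
        k=getmask(c,l,[*p,.03],ds[c])
        yx=np.argwhere(k).mean(0);print(c,k.sum(),yx.round());V.append((ds[c],k.astype(float)))
        print(m,c,fit(m,p,[V[-1]]))
    x=fit(m,p,V);print(m,x)
k=getmask('top','beam_mid',[.63,-.04,.05],ds['top'])
print('rig',cv2.minAreaRect(np.argwhere(k)[:,::-1].astype(np.float32)) if k is not None else None)
a=cv2.resize(T[220:290,290:410],(600,350),interpolation=2);b=cv2.resize(T[125:275,290:480],(600,474)[:2],interpolation=2)
cv2.imwrite('pics/crop.png',cv2.resize(T[125:300,255:475],(780,600)[:2],interpolation=2))
E
python3 a.py
```

```text
top 674 [252. 326.]
weight top (array([0.42824299, 0.00186687, 1.04970214]), np.float64(0.0682667132134753))
side 635 [224. 355.]
weight side (array([ 4.27155576e-01, -9.91340754e-04,  2.67755535e+00]), np.float64(0.14893314806237454))
weight (array([4.28030268e-01, 1.82205433e-03, 2.63755534e+00]), np.float64(0.23081310769126454))
top 363 [225. 450.]
cell top (array([ 0.48599789, -0.26754629,  0.15293274]), np.float64(0.2145627396964295))
side 364 [159. 342.]
cell side (array([ 0.48405963, -0.27072932, -0.04128457]), np.float64(0.10048480930833872))
cell (array([ 0.48421844, -0.26778471, -0.01483021]), np.float64(0.36798166183192915))
rig ((346.5000305175781, 162.5), (41.96885299682617, 110.60951232910156), 78.69007110595703)
```

View pics/crop.png

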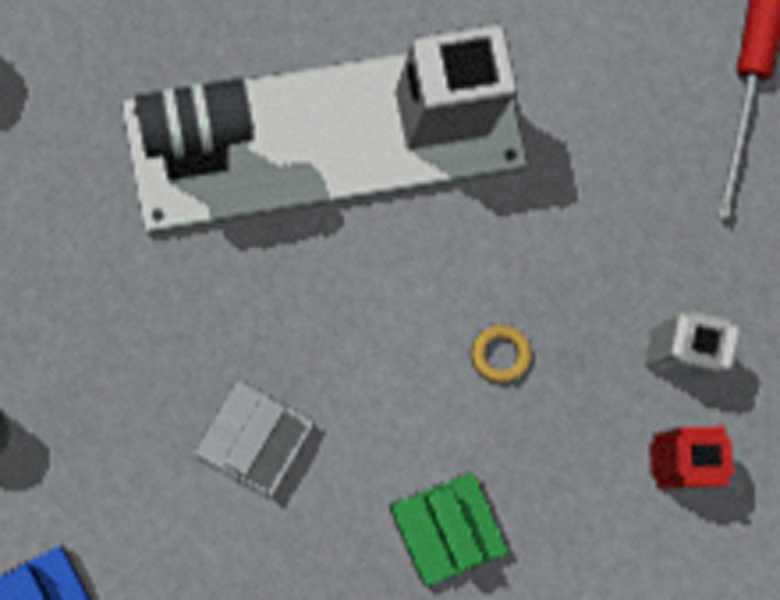

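The crop confirms the choice: a bare-steel weight at crop (258,440), and a white cell at (700,340) with the red one at (692,457). The bar runs at a yaw of about -0.51 rad. The rig's y axis is yawed about +0.19 rad. I'm moving over the weight now.

Emit:
send_rows(rows=[[[27.5,-19,0,0,0,0],[27.5,-19,0,0,0,0],[27.5,-19,0,0,0,0],[27.5,-19,0,0,0,0],[27.5,-19,0,0,0,0],[27.5,-19,0,0,0,0],[27.5,-19,0,0,0,0],[27.5,-19,0,0,0,0],[27.5,-19,0,0,0,0],[27.5,-19,0,0,0,0],[27.5,-19,0,0,0,0],[11,-29.4,0,0,0,0],[11,-29.4,0,0,0,0],[11,-29.4,0,0,0,0],[11,-29.4,0,0,0,0],[11,-29.4,0,0,0,0],[11,-29.4,0,0,0,0],[11,-29.4,0,0,0,0],[11,-29.4,0,0,0,0]]], claw=1)

```text
clock: 2.83
position: [0.43, 0.0024, 0.2316]
tcp_rot: [0.0, 0.976, 0.216, 0.0]
contact_force: [0.8, -0.1, -0.7]
grip_width: 0.0854
finger_force: 0.0
```

Emit:
send_rows(rows=[[[0,0,0,0,0,-0.122],[0,0,0,0,0,-0.122],[0,0,0,0,0,-0.122],[0,0,0,0,0,-0.122],[0,0,0,0,0,-0.122],[0,0,0,0,0,-0.122],[0,0,0,0,0,-0.122],[0,0,0,0,0,-0.122],[0,0,0,0,0,-0.122],[0,0,0,0,0,-0.122],[0,0,0,0,0,-0.122],[0,0,0,0,0,-0.122],[0,0,0,0,0,-0.122],[0,0,0,0,0,-0.122],[0,0,0,0,0,-0.122],[0,0,0,0,0,-0.122],[0,0,0,0,0,-0.122],[0,0,0,0,0,-0.122],[0,0,0,0,0,0]]])

```text
clock: 4.42
position: [0.4304, 0.001, 0.2315]
tcp_rot: [0.0, 0.249, 0.968, 0.0]
contact_force: [-0.3, -0.1, -0.0]
grip_width: 0.0857
finger_force: 0.0
```

```bash
cat >> h.py <<'E'
from scipy.spatial.transform import Rotation as R
def go(P,yaw=None):
    "remaining turn about tool z (first), then shift in the tool axes after that turn; yaw = tool x, world"
    o=get_obs();q=o['tcp_rot'];m=R.from_quat(np.roll(q,-1)).as_matrix()
    t=np.arctan2(m[1,0],m[0,0]);y=t if yaw is None else yaw
    dz=-((y-t+np.pi)%(2*np.pi)-np.pi);m2=m@R.from_rotvec([0,0,dz]).as_matrix()
    print('clock',round(o['clock'],2),'pos',o['position'].round(4),'yaw',round(t,3),'tilt',m[:2,2].round(3),'F',o['contact_force'].round(1),'w',round(o['grip_width'],4),'turn z',round(dz,3),'shift mm',(m2.T@(np.array(P)-o['position'])*1000).round(1),'plain axes',(m.T@(np.array(P)-o['position'])*1000).round(1))
E
python3 - <<'E'
from h import *
d=cams.capture('wrist');cv2.imwrite('pics/w1.png',d['img'])
p=(.428,.002)
k=getmask('wrist','weight_center',[*p,.03],d)
if k is not None:
    x,f=fit('weight',p,[(d,k.astype(float))]);print(x,f,k.sum())
    go([x[0],x[1],.1],x[2]);
E
```

```text
[0.42843066 0.00295218 1.06498877] 0.07058986182610746 2411
clock 4.52 pos [0.4303 0.001  0.2315] yaw 2.628 tilt [ 0. -0.] F [-0.5 -0.5 -0.2] w 0.0851 turn z 1.563 shift mm [  0.8  -2.7 131.5] plain axes [  2.7   0.8 131.5]
```

View pics/w1.png

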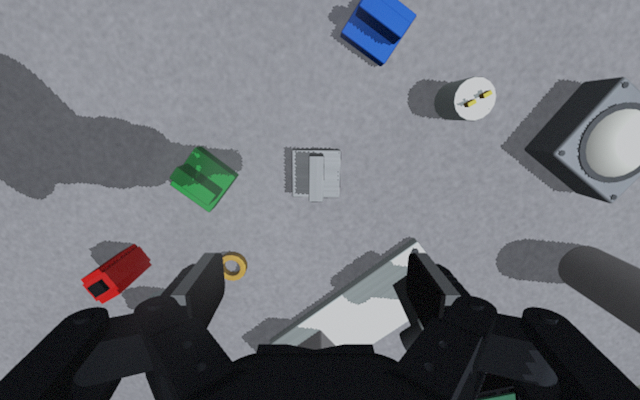

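The wrist view shows the weight at (317,173). Its bar runs along tool x, so the fingers will straddle it. I'm descending.

Emit:
send_rows(rows=[[[2.7,0.8,0,0,0,0],[0,0,25,0,0,0],[0,0,25,0,0,0],[0,0,25,0,0,0],[0,0,25,0,0,0],[0,0,25,0,0,0],[0,0,25,0,0,0],[0,0,20,0,0,0],[0,0,15,0,0,0],[0,0,12,0,0,0],[0,0,8,0,0,0],[0,0,0,0,0,0],[0,0,0,0,0,0]]])

```text
clock: 5.6
position: [0.4283, 0.0031, 0.0265]
tcp_rot: [-0.0, 0.253, 0.968, 0.0]
contact_force: [-0.2, -0.5, 0.5]
grip_width: 0.0856
finger_force: 0.0
```

Emit:
send_rows(rows=[[[0,0,0,0,0,0],[0,0,0,0,0,0],[0,0,0,0,0,0],[0,0,0,0,0,0],[0,0,0,0,0,0],[0,0,0,0,0,0],[0,0,0,0,0,0],[0,0,0,0,0,0],[0,0,0,0,0,0],[0,0,0,0,0,0]]], claw=0, squeeze=40)

```text
clock: 6.43
position: [0.4287, 0.0029, 0.0267]
tcp_rot: [0.0, 0.252, 0.968, 0.0]
contact_force: [-0.7, -0.3, 5.6]
grip_width: 0.0152
finger_force: 40.8
```

Emit:
send_rows(rows=[[[0,0,-10,0,0,0],[0,0,-25,0,0,0],[0,0,-30,0,0,0],[0,0,-30,0,0,0],[0,0,-15,0,0,0],[2,14,0,0,0,0],[3.5,25,0,0,0,0],[4,28.4,0,0,0,0],[4,28.4,0,0,0,0],[4,28.4,0,0,0,0],[4,28.4,0,0,0,0],[4,28.4,0,0,0,0],[4,28.4,0,0,0,0],[4,28.4,0,0,0,0],[4,28.4,0,0,0,0],[3,21,0,0,0,0],[2,14,0,0,0,0],[1,10,0,0,0,0],[0,0,0,0,0,0],[0,0,0,0,0,0]]])

```text
clock: 8.1
position: [0.5418, 0.2954, 0.1358]
tcp_rot: [-0.001, 0.252, 0.968, -0.001]
contact_force: [0.1, -0.5, -4.7]
grip_width: 0.0154
finger_force: 39.9
```

Run:
```python
from h import *
go([.5425,.296,.0267+.075])
o=get_obs();g=o['position'];p0=(g[0],g[1])
a=cams.capture('side');cv2.imwrite('pics/s2.png',cv2.resize(a['img'][200:350,200:400],(800,600),interpolation=2))
for c in('top','side'):
    d=cams.capture(c)
    print(c,'dome',[(np.round(x['position'],4),x['confidence']) for x in cams.tip_of(c,'dome_top')][:2],'wt',[np.round(x['position'],4) for x in cams.tip_of(c,'weight_center')])
d=cams.capture('wrist');print('wrist',[np.round(x['position'],4) for x in cams.tip_of('wrist','dome_top')],[np.round(x['position'],4) for x in cams.tip_of('wrist','weight_center')])
```

```text
clock 8.1 pos [0.5418 0.2954 0.1358] yaw 2.632 tilt [-0.001 -0.001] F [ 0.1 -0.5 -4.7] w 0.0154 turn z -0.0 shift mm [-0.4  0.9 34.1] plain axes [-0.4  0.9 34.1]
top dome [(array([0.5433, 0.2942, 0.0625]), 0.6), (array([0.7087, 0.248 , 0.0042]), 0.29)] wt [array([ 0.3668, -0.1172,  0.0258])]
side dome [(array([0.5441, 0.2947, 0.0677]), 0.74)] wt [array([0.3232, 0.1343, 0.023 ]), array([0.5428, 0.2922, 0.1353]), array([ 0.3675, -0.1165,  0.0256])]
wrist [] [array([0.5376, 0.2955, 0.1333])]
```

View pics/s2.png

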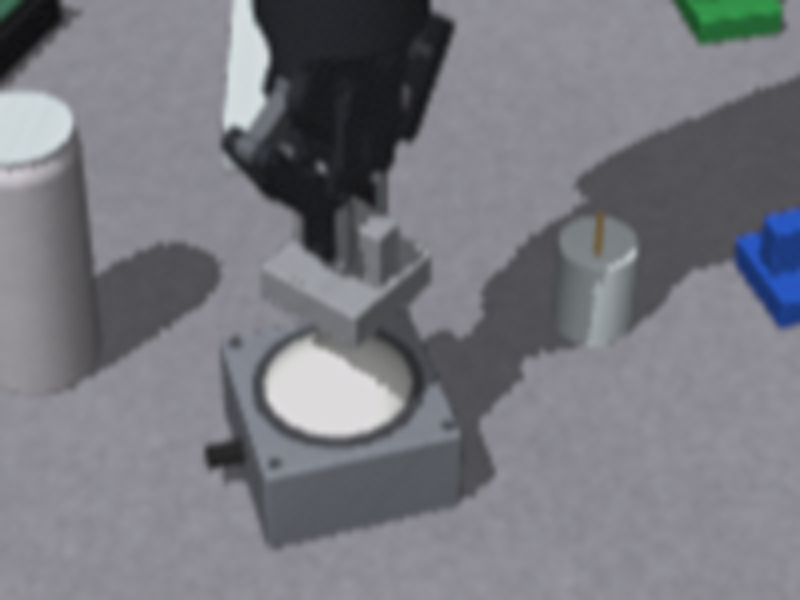

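The weight hangs level over the dome, at crop (350,280) above (337,385). I'm lowering it.

Emit:
send_rows(rows=[[[-0.7,0.5,8,0,0,0],[0,0,12,0,0,0],[0,0,10,0,0,0],[0,0,6,0,0,0],[0,0,3,0,0,0],[0,0,2,0,0,0],[0,0,2,0,0,0],[0,0,2,0,0,0],[0,0,1,0,0,0],[0,0,0,0,0,0],[0,0,0,0,0,0],[0,0,0,0,0,0]]])

```text
clock: 9.6
position: [0.5432, 0.2961, 0.0907]
tcp_rot: [0.0, 0.252, 0.968, 0.0]
contact_force: [-1.0, 0.9, -3.7]
grip_width: 0.0153
finger_force: 40.1
```

Emit:
send_rows(rows=[[[0,0,1,0,0,0],[0,0,0.8,0,0,0],[0,0,0,0,0,0],[0,0,0,0,0,0]]])

```text
clock: 9.93
position: [0.5433, 0.2962, 0.0888]
tcp_rot: [0.0, 0.252, 0.968, 0.0]
contact_force: [-0.2, 0.6, -2.4]
grip_width: 0.0152
finger_force: 40.3
```

Emit:
send_rows(rows=[[[0,0,0.6,0,0,0],[0,0,0,0,0,0],[0,0,0,0,0,0]]], squeeze=20)

```text
clock: 10.18
position: [0.5433, 0.2962, 0.0885]
tcp_rot: [0.0, 0.252, 0.968, 0.0]
contact_force: [-2.2, -0.3, 2.0]
grip_width: 0.015
finger_force: 40.9
```

Emit:
send_rows(rows=[[[0,0,0,0,0,0],[0,0,0,0,0,0],[0,0,0,0,0,0],[0,0,0,0,0,0],[0,0,0,0,0,0],[0,0,0,0,0,0],[0,0,0,0,0,0],[0,0,0,0,0,0]]], claw=0.7)

```text
clock: 10.85
position: [0.5431, 0.296, 0.0879]
tcp_rot: [0.0, 0.252, 0.968, 0.0]
contact_force: [0.2, -0.7, -0.5]
grip_width: 0.0599
finger_force: 0.0
```

Run:
```python
from h import *
go([.4855,-.269,.2],np.pi)
a=cams.capture('side');cv2.imwrite('pics/s3.png',cv2.resize(a['img'][200:350,200:400],(800,600),interpolation=2))
print([np.round(x['position'],4) for x in cams.tip_of('side','weight_center')])
```

```text
clock 10.85 pos [0.5431 0.296  0.0879] yaw 2.632 tilt [0. 0.] F [ 0.2 -0.7 -0.5] w 0.0599 turn z -0.51 shift mm [  57.6 -565.  -112.1] plain axes [-225.4 -521.2 -112.1]
[array([0.538 , 0.2976, 0.0865]), array([0.3243, 0.133 , 0.0239]), array([ 0.3704, -0.1155,  0.0259])]
```

View pics/s3.png

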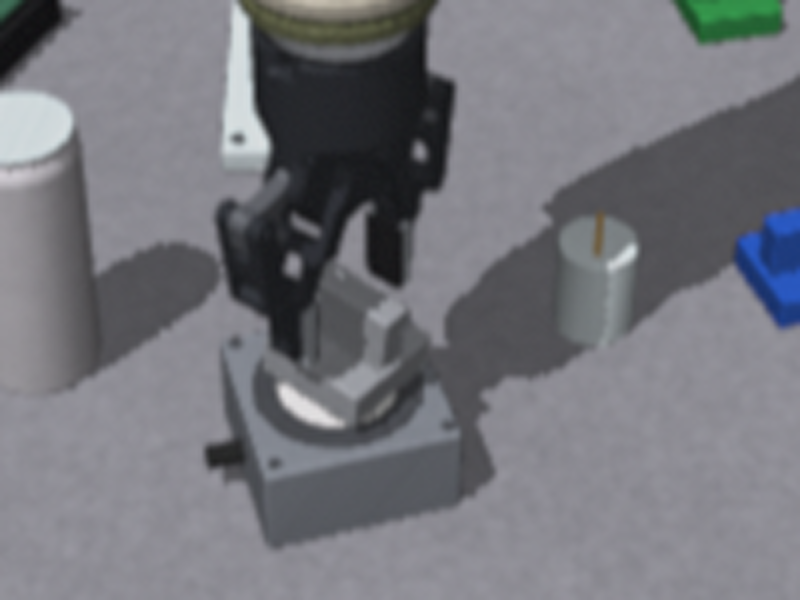

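The weight sits level on the dome at crop (350,370) with the fingers clear. I'm retreating upward, then going to the cell.

Emit:
send_rows(rows=[[[0,0,-5,0,0,0],[0,0,-10,0,0,0],[0,0,-20,0,0,0],[0,0,-35,0,0,0],[0,0,-35,0,0,0],[0,0,-30,0,0,0],[0,0,-15,0,0,0],[0,0,0,0,0,-0.102],[0,0,0,0,0,-0.102],[0,0,0,0,0,-0.102],[0,0,0,0,0,-0.102],[0,0,0,0,0,-0.102]]])

```text
clock: 11.95
position: [0.5431, 0.2961, 0.2392]
tcp_rot: [0.001, -0.003, 1.0, 0.0]
contact_force: [0.5, 0.2, 0.7]
grip_width: 0.0597
finger_force: 0.0
```

Emit:
send_rows(rows=[[[3.6,-35.3,0,0,0,0],[3.6,-35.3,0,0,0,0],[3.6,-35.3,0,0,0,0],[3.6,-35.3,0,0,0,0],[3.6,-35.3,0,0,0,0],[3.6,-35.3,0,0,0,0],[3.6,-35.3,0,0,0,0],[3.6,-35.3,0,0,0,0],[3.6,-35.3,0,0,0,0],[3.6,-35.3,0,0,0,0],[3.6,-35.3,0,0,0,0],[3.6,-35.3,0,0,0,0],[3.6,-35.3,0,0,0,0],[3.6,-35.3,0,0,0,0],[3.6,-35.3,0,0,0,0],[3.6,-35.3,0,0,0,0],[0,0,0,0,0,0],[0,0,0,0,0,0]]], claw=1)

```text
clock: 13.45
position: [0.4848, -0.2714, 0.2384]
tcp_rot: [0.0, 0.002, 1.0, -0.0]
contact_force: [0.4, 0.4, 0.1]
grip_width: 0.0854
finger_force: 0.0
```

Run:
```python
from h import *
d=cams.capture('wrist')
u,v=proj([[.485,-.269,.07]],d)[0].astype(int);print(u,v)
p=(.485,-.269)
k=getmask('wrist','cell_center',[*p,.05],d)
if k is not None:
    x,f=fit('cell',p,[(d,k.astype(float))],yaws=[-.4,-.2,0,.2,.4]);print(x,f,k.sum())
    go([x[0],x[1],.1],x[2]+np.pi)
print([np.round(x['position'],4) for x in cams.tip_of('wrist','cell_center')])
im=d['img'].copy()
if k is not None:
  for b in M['cell']: cv2.polylines(im,[cv2.convexHull(proj(world(b,x),d).round().astype(np.int32))],True,(0,0,255))
A=lambda i:cv2.resize(i[max(v-50,0):v+50,max(u-65,0):u+65],(400,308),interpolation=2)
cv2.imwrite('pics/w3.png',np.hstack([A(d['img']),A(im)]))
```

```text
317 184
[ 0.41460333 -0.26351372  1.6055067 ] 0.12249455337690633 1152
clock 13.55 pos [ 0.4861 -0.2678  0.2386] yaw -3.14 tilt [0.001 0.   ] F [-0.3  0.2 -0.1] w 0.0853 turn z -1.604 shift mm [ -6.7  71.5 138.5] plain axes [ 71.6   4.3 138.5]
[array([ 0.4813, -0.2671,  0.0367])]
```

View pics/w3.png

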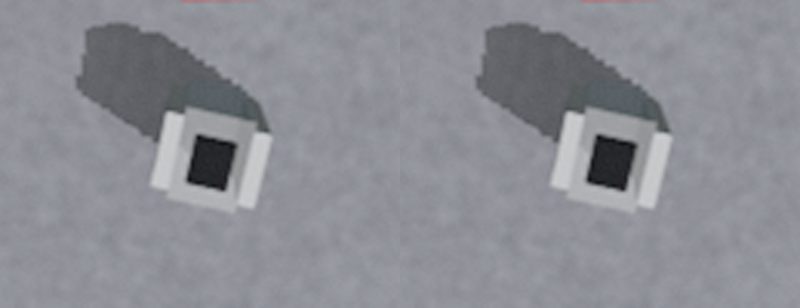

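Wrist close-up: the white cell's stopper is at crop (212,163), with cheeks on the left and right along tool y and turned about 13°. The network had masked the red one, so I'll solve the pose from the top corners instead.

Run:
```python
from h import *
from scipy.optimize import least_squares
d=cams.capture('wrist')
px=np.array([[166,112],[150,187],[271,134],[255,210],[187,107],[258,122],[168,197],[237,212]])/3.077+[252,134]-.5+.16
h=.07
best=None
for s in (1,-1):
  L=np.array([[13,18],[-13,18],[13,-18],[-13,-18],[16,12],[16,-12],[-16,12],[-16,-12]])/1000.*s
  for y in(-.3,0,.3):
    f=lambda p:(proj(world(np.c_[L,np.full(8,h)],p),d)-px).ravel()
    q=least_squares(f,[.485,-.269,y])
    if best is None or q.cost<best.cost:best=q
print(best.x,best.cost,best.fun.round(1));x=best.x
o=[(0,1)]
y=x[2]%np.pi
go([x[0],x[1],.055],y if abs((y-np.pi+np.pi)%(2*np.pi)-np.pi)>1.6 else y+np.pi)
for c in('top','side'):
    e=cams.capture(c);print(c,[(np.round(t['position'],4),round(t['confidence'],2)) for n in('cell_center','beam_mid','weight_center') for t in cams.tip_of(c,n)])
```

```text
[ 0.48772732 -0.2619023   2.9340633 ] 0.849299507479582 [ 0.3  0.   0.4 -0.2  0.5  0.1 -0.  -0.7 -0.2  0.  -0.3  0.  -0.3  0.5
 -0.4  0.2]
clock 13.65 pos [ 0.4864 -0.267   0.2385] yaw -3.139 tilt [0.001 0.   ] F [-0.2  1.   0.7] w 0.0854 turn z -2.931 shift mm [ 1.000e-01 -5.200e+00  1.835e+02] plain axes [ -1.2   5.1 183.5]
top [(array([ 0.4179, -0.2653,  0.037 ]), 0.73), (array([ 0.487 , -0.2684,  0.0364]), 0.61), (array([ 0.4876, -0.1535, -0.0036]), 0.36), (array([ 0.6277, -0.0416,  0.1118]), 0.82), (array([0.3207, 0.1343, 0.0278]), 0.89), (array([0.538 , 0.2954, 0.0882]), 0.7), (array([ 0.3718, -0.1173,  0.0217]), 0.61)]
side [(array([ 0.4161, -0.2628,  0.0344]), 0.73), (array([ 0.4824, -0.2653,  0.0368]), 0.7), (array([ 7.088e-01,  2.519e-01, -1.000e-04]), 0.62), (array([ 0.6323, -0.0396,  0.1127]), 0.91), (array([ 0.3685, -0.115 ,  0.027 ]), 0.69), (array([0.322 , 0.1364, 0.0222]), 0.61), (array([0.5399, 0.2974, 0.0849]), 0.58)]
```

Emit:
send_rows(rows=[[[0,0,0,0,0,0.105],[0,0,0,0,0,0.103],[0,0,15,0,0,0],[0,0,25,0,0,0],[0,0,30,0,0,0],[0,0,30,0,0,0],[0,0,20,0,0,0],[0,0,5,0,0,0],[0,0,0,0,0,0]]], claw=1)

```text
clock: 14.8
position: [0.4847, -0.2684, 0.1115]
tcp_rot: [-0.001, 0.104, 0.995, 0.001]
contact_force: [-0.7, 0.3, 0.3]
grip_width: 0.0851
finger_force: 0.0
```

Run:
```python
from h import *
d=cams.capture('wrist');cv2.imwrite('pics/w4.png',d['img'])
go([.4861,-.2663,.029],2.934)
for p in((.4861,-.2663),):
  print(proj([[*p,.076]],d),proj(world(np.array([[0,0,.07],[0,.018,.07],[0,-.018,.07]]),(*p,-.2075)),d))
```

```text
clock 14.85 pos [ 0.4857 -0.2688  0.1132] yaw 2.934 tilt [-0.  0.] F [ 0.1 -0.8  0.2] w 0.0854 turn z -0.0 shift mm [ 0.1  2.5 84.2] plain axes [ 0.1  2.5 84.2]
[[319.05922993 233.24005868]] [[318.93029748 229.78787974]
 [347.18208213 229.78640138]
 [290.6725943  229.78935841]]
```

View pics/w4.png

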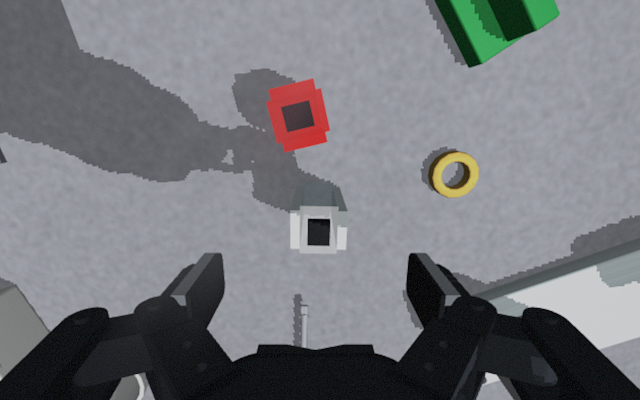

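The stopper at (319,233) and the cheeks at columns 290 and 347 match the prediction. I'm descending and gripping.

Emit:
send_rows(rows=[[[0,2.5,15,0,0,0],[0,0,20,0,0,0],[0,0,20,0,0,0],[0,0,14,0,0,0],[0,0,9,0,0,0],[0,0,5,0,0,0],[0,0,0,0,0,0],[0,0,0,0,0,0]]])

```text
clock: 15.52
position: [0.487, -0.2668, 0.0311]
tcp_rot: [0.001, 0.104, 0.995, -0.0]
contact_force: [-0.1, -0.2, 0.1]
grip_width: 0.0855
finger_force: 0.0
```

Emit:
send_rows(rows=[[[0,0,0,0,0,0],[0,0,0,0,0,0],[0,0,0,0,0,0],[0,0,0,0,0,0],[0,0,0,0,0,0],[0,0,0,0,0,0],[0,0,0,0,0,0],[0,0,0,0,0,0],[0,0,0,0,0,0],[0,0,0,0,0,0]]], claw=0, squeeze=25)

```text
clock: 16.35
position: [0.4865, -0.2666, 0.0304]
tcp_rot: [0.0, 0.104, 0.995, -0.0]
contact_force: [-0.8, -0.0, 6.1]
grip_width: 0.036
finger_force: 25.4
```

The fingers closed at 36.0 mm, which is the width over both cheeks. I'm lifting, and measuring the rig's yaw and centre from its base corners.

Emit:
send_rows(rows=[[[0,0,-6,0,0,0],[0,0,-14,0,0,0],[0,0,-25,0,0,0],[0,0,-30,0,0,0],[0,0,-30,0,0,0],[0,0,-30,0,0,0],[0,0,-20,0,0,0],[0,0,-10,0,0,0],[0,0,0,0,0,0],[0,0,0,0,0,0]]])

```text
clock: 17.18
position: [0.4858, -0.2663, 0.1941]
tcp_rot: [-0.0, 0.104, 0.995, 0.0]
contact_force: [-0.4, 0.2, -1.2]
grip_width: 0.036
finger_force: 25.0
```

Run:
```python
from h import *
from scipy.optimize import least_squares
d=cams.capture('top')
def unproj(px,z):
    K=np.linalg.inv(d['mtx']);v=K@[px[0],px[1],1.];v=d['pose'][:3,:3]@(v*[1,-1,-1]);c=d['pose'][:3,3]
    return c+v*(z-c[2])/v[2]
t=lambda x,y,z:unproj((255+x/3.545-.36,125+y/3.43-.36),z)
for q in[(150,228),(522,160),(125,100),(405,57)]:print(t(*q,.016).round(4))
C=[t(*q,.016)[:2] for q in[(150,228),(522,160),(125,100)]]
L=np.array([[-.045,.125],[-.045,-.125],[.045,.125]])
f=lambda p:(world(np.c_[L,[0,0,0]],p)[:,:2]-C).ravel()
s=least_squares(f,[.63,-.04,.19]);print(s.x,s.fun.round(4))
# subpixel: near edge of base from image gradient is left to the fit above
go([.63,-.0405,.19],s.x[2]+np.pi/2)
```

```text
[0.566  0.0689 0.016 ]
[ 0.6127 -0.1701  0.016 ]
[0.6532 0.086  0.016 ]
[ 0.6834 -0.0958  0.016 ]
[ 0.63325172 -0.04311952  0.19076936] [-0.0006  0.0022  0.0001 -0.0043  0.0005  0.0021]
clock 17.23 pos [ 0.4853 -0.2661  0.1932] yaw 2.934 tilt [-0.002  0.001] F [-0.1 -0.7 -1.2] w 0.036 turn z 1.172 shift mm [194.  184.9   3.1] plain axes [-95.1 250.6   3.1]
```

Emit:
send_rows(rows=[[[0,0,0,0,0,0.06],[0,0,0,0,0,0.11],[0,0,0,0,0,0.115],[0,0,0,0,0,0.115],[0,0,0,0,0,0.115],[0,0,0,0,0,0.115],[0,0,0,0,0,0.115],[0,0,0,0,0,0.115],[0,0,0,0,0,0.115],[0,0,0,0,0,0.11],[0,0,0,0,0,0.087],[0,0,0,0,0,0]]])

```text
clock: 18.23
position: [0.4852, -0.2659, 0.1926]
tcp_rot: [-0.002, 0.638, 0.77, -0.0]
contact_force: [0.1, 0.4, -0.3]
grip_width: 0.0359
finger_force: 25.0
```

Emit:
send_rows(rows=[[[10,10,0,0,0,0],[19,18,0,0,0,0],[19,18.5,0,0,0,0],[19,18.5,0,0,0,0],[19,18.5,0,0,0,0],[19,18.5,0,0,0,0],[19,18.5,0,0,0,0],[19,18.5,0,0,0,0],[19,18.5,0,0,0,0],[15,15,0,0,0,0],[9,8,0,0,0,0],[6,5.7,0,0,0,0],[0,0,0,0,0,0],[0,0,0,0,0,0],[0,0,0,0,0,0]]])

```text
clock: 19.48
position: [0.632, -0.0446, 0.1947]
tcp_rot: [0.0, 0.637, 0.771, -0.001]
contact_force: [0.1, -0.5, -0.6]
grip_width: 0.0356
finger_force: 25.0
```

Run:
```python
from h import *
d=cams.capture('wrist');print([np.round(x['position'],4) for x in cams.tip_of('wrist','beam_mid')+cams.tip_of('wrist','cell_center')])
cv2.imwrite('pics/w5.png',d['img'])
go([.6315,-.042,.105],.191+np.pi/2)
for p in([.6315,-.042,.11],): print(proj([p,world(np.array([[-.045,.125,.016],[-.045,-.125,.016]]),(.6315,-.042,.191))[0],world(np.array([[-.045,-.125,.016]]),(.6315,-.042,.191))[0]],d).round())
```

```text
[array([ 0.6277, -0.0377,  0.1091]), array([ 0.6299, -0.0449,  0.1983]), array([ 0.4135, -0.2629,  0.0339])]
clock 19.63 pos [ 0.6322 -0.0441  0.1951] yaw 1.76 tilt [ 0.    -0.001] F [-0.   0.1 -0.9] w 0.0359 turn z -0.002 shift mm [ 2.3 -0.3 90.1] plain axes [ 2.3 -0.3 90.1]
[[315. 205.]
 [267.  51.]
 [277. 285.]]
```

View pics/w5.png

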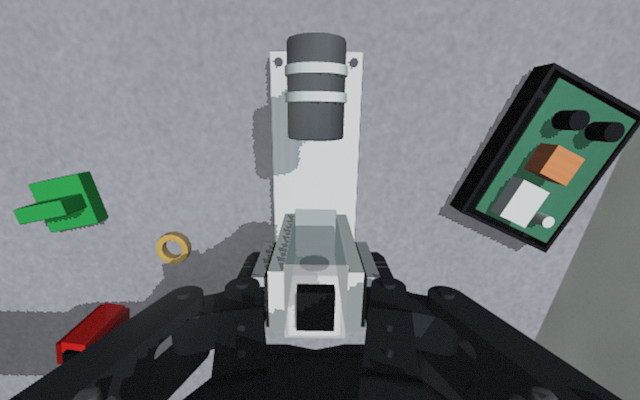

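The wrist view shows the rig axis at column 316.5 (lamp barrel 287–346) and the held cell at about 316 (stopper at (316,308)). The base edges run parallel to the image columns, so the cell is centred and square. I'm lowering it into the beam.

Emit:
send_rows(rows=[[[2.3,0,6,0,0,0],[0,0,12,0,0,0],[0,0,15,0,0,0],[0,0,15,0,0,0],[0,0,15,0,0,0],[0,0,12,0,0,0],[0,0,8,0,0,0],[0,0,5,0,0,0],[0,0,2,0,0,0],[0,0,0,0,0,0],[0,0,0,0,0,0],[0,0,0,0,0,0],[0,0,0,0,0,0],[0,0,0,0,0,0],[0,0,0,0,0,0]]])

```text
clock: 20.88
position: [0.6323, -0.0403, 0.1053]
tcp_rot: [0.0, 0.636, 0.771, 0.0]
contact_force: [0.1, 0.2, -0.8]
grip_width: 0.0356
finger_force: 25.1
```

Run:
```python
from h import *
go([.6315,-.042,.105],.191+np.pi/2)
a=cams.capture('side')
print([(np.round(x['position'],4),round(x['confidence'],2)) for n in('cell_center','weight_center','beam_mid') for x in cams.tip_of('side',n)])
cv2.imwrite('pics/s6.png',cv2.resize(a['img'][130:340,190:390],(570,600),interpolation=2))
```

```text
clock 20.88 pos [ 0.6323 -0.0403  0.1053] yaw 1.762 tilt [ 0.001 -0.   ] F [ 0.1  0.2 -0.8] w 0.0356 turn z 0.0 shift mm [-1.5 -1.1  0.3] plain axes [-1.5 -1.1  0.3]
[(array([ 0.4165, -0.2628,  0.0376]), 0.69), (array([ 0.6316, -0.0376,  0.1092]), 0.55), (array([0.3238, 0.1397, 0.0255]), 0.95), (array([0.5376, 0.2972, 0.0861]), 0.78), (array([ 0.372 , -0.1178,  0.0243]), 0.58), (array([ 0.6307, -0.0407,  0.1132]), 0.88)]
```

View pics/s6.png

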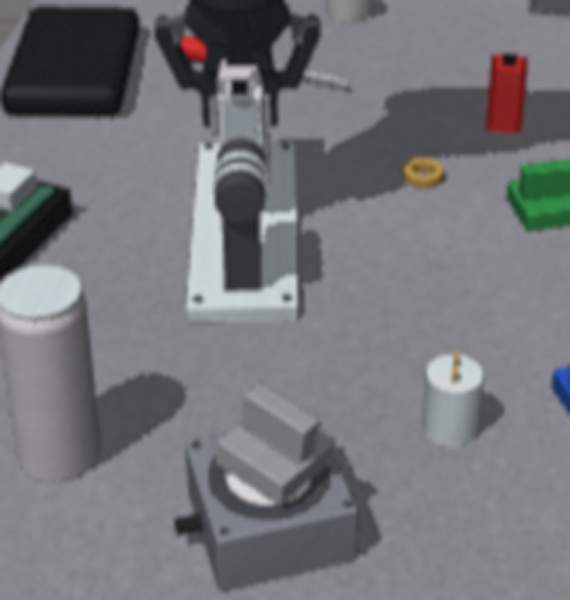

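The side view shows the weight balanced on the dome at crop (275,445) and the cell behind the lamp barrel at (240,130), with no contact force on the arm. The estimates agree within about 4 mm. I'm handing in.

```bash
python3 -c "
from cell import r
print(r.sign_off())"
```

```text
the job is handed in; nothing more can be done
None
```

I handed the job in at about 21 s. The steel weight is balanced on the dome, and the cell is held upright by its frosted cheeks in mid-beam. My last estimates put the cell within about 4 mm of mid-beam; no verdict came back after sign-off.

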